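# Chuck key back in its holder, then start the lathe

### The job

The chuck key has been left standing in the lathe chuck: draw it up out of its socket and hang it in the yellow key holder at the front edge of the headstock, shank in the notch, lowering its collar onto the plate behind the lips before you let go. Only then start the lathe: press the green button fully down and release it. Do not drop the key, and leave the red stop button and everything else on the lathe and bench alone.

Things in the scene. Friction and masses are not known exactly. Their poses are not given: they have to be found in the camera images.
- lathe: fixed blue bench lathe, 660 x 280 mm, turned up to 0.25 rad. Origin on the bench below the chuck's key socket; z up, y along the spindle to the headstock, x from the robot's side to the back. In mm: headstock x -65..65, y 38..229, top at z 200; switch console on it, y 155..217, top z 250; chuck 100 across, y -30..28, axis z 155; carriage y -240..-130 and tailstock y -435..-245, below z 205
- socket (a point): mouth of the key socket on top of the chuck, 207 mm above the bench: a vertical round bore 13.5 mm wide and 24 mm deep, on the lathe's origin axis; axes as the lathe's
- key: steel T-handle chuck key, 130 mm long, about 0.25 kg, starting upright in the socket, any yaw. Origin at the tip's lower end, z up along the shank. Tip 8.5 mm square, z 0..20 mm; shank 14 mm round, z 20..84; collar 32 mm round, z 84..90; head 16 mm square, z 90..130; cross-bar 10 mm thick with red ball ends, 111 mm overall, through the head along the key's y at z 114. Head faces along x are bare
- key_flange (a point): centre of the underside of the key's collar, 84 mm above the tip; axes as the key's
- key_grip (a point): centre of the key's head where the cross-bar passes through, 114 mm above the tip; 24 mm above the top of the collar; axes as the key's
- seat (a point): parking point in the yellow key holder: top of its 6 mm plate (70 mm wide), on the shank's axis when the shank touches the notch's closed end; z 206 mm, axes as the lathe's. The notch, 18 mm wide in y, opens towards -x, mouth 27 mm from here. Lips 4 mm high on the front edge beside the mouth, inner faces 23 mm from here. Plate overhangs the headstock's front by 55 mm, free above and below
- start (a joint): travel of the green start button in m: 0 released, 0.006 fully down; springs back by itself; 1.5 N to begin, 5 N fully down
- start_top (a point): centre of the green start button's top face (28 mm across), on the front, lower half of the sloping console; its z axis points out of the button, leaning 15 degrees (0.26 rad) from vertical towards the operator; the cap stands 10 mm out of a 44 mm steel housing
- stop (a joint): travel of the red stop button in m: 0 released, 0.006 fully down; leave alone
- stop_top (a point): centre of the red stop button's top face (30 mm across, yellow housing), 70 mm up the slope behind the green one
- bush: brass bush, outside 42 mm, 28 mm tall, standing on the headstock behind the key holder; bystander, origin under its centre
- brush: bench brush 150 mm long, lying in the front of the lathe's chip tray near the tailstock; bystander, origin under its middle
- spray: blue and white spray can, 64 mm across, 190 mm tall, standing in the chip tray behind the chuck; bystander, origin under its centre
- hammer: hammer 280 mm long lying on the bench left of the lathe; bystander, origin under its middle
- wrench: wrench 200 mm long lying in the front of the chip tray, below the key holder; bystander, origin under its middle
- mug: white mug 80 mm across, 95 mm tall, on the bench far left; bystander, origin under its centre
- caliper: slide caliper 200 mm long lying flat on the bench left of the lathe; bystander, origin under its middle
Things that resemble listed ones, but are neither listed nor needed, are in the scene too. What is shaped like the key but purple is not meant.

How it is judged (in metres and radians):
On the way, in this order (a step that is already met when the one before it is completed fails the run):
1. the key is drawn up, its tip clear of the chuck's socket (z of key in the frame of socket above 0.004 m), for 0.05 s.
2. still gripped, the key is upright in the holder's notch with its collar less than 10 mm above the plate (x of key_flange in the frame of seat between -0.012 and 0.005 m and y of key_flange in the frame of seat between -0.007 and 0.007 m and angle between key's own z axis and vertical below 0.1 rad and z of key_flange in the frame of seat between -0.004 and 0.01 m and contact force between the fingers and key above 0.5 N), for 0.05 s.
3. the key is let go and hangs in the notch, collar on the plate (x of key_flange in the frame of seat between -0.012 and 0.005 m and y of key_flange in the frame of seat between -0.007 and 0.007 m and angle between key's own z axis and vertical below 0.1 rad and z of key_flange in the frame of seat between -0.004 and 0.003 m and contact force between the fingers and key below 0.05 N), for 0.3 s.
4. the green start button is pressed fully down (value of joint start above 0.0052 m), for 0.05 s.
At the end, for the whole second after the job is handed in: The key hangs at rest in the notch: upright within 0.1 rad, collar on the plate (-4 to +3 mm), between 12 mm before and 5 mm behind the seat point and within 7 mm sideways, in the lathe's axes; the green button is back up (under 1.2 mm), the red one up (under 1.5 mm) (x of key_flange in the frame of seat between -0.012 and 0.005 m and y of key_flange in the frame of seat between -0.007 and 0.007 m and angle between key's own z axis and vertical below 0.1 rad and z of key_flange in the frame of seat between -0.004 and 0.003 m and linear speed of key below 0.02 m/s and value of joint start below 0.0012 m and value of joint stop below 0.0015 m); the robot touches nothing.
It fails at once if the start button is pressed while the key is not hanging in the holder (value of joint start above 0.002 m and not (x of key_flange in the frame of seat between -0.012 and 0.005 m and y of key_flange in the frame of seat between -0.007 and 0.007 m and angle between key's own z axis and vertical below 0.1 rad and z of key_flange in the frame of seat between -0.004 and 0.003 m)).
It fails at once if the red stop button is pressed (value of joint stop above 0.003 m).
It fails at once if the key is dropped into the tray or onto the bench (height (world z) of key below 0.08 m).
It fails at once if something else on the lathe or bench is moved more than 25 mm (distance of any of bush, brush, spray, hammer, wrench, mug, caliper from where it was at the start of the episode above 0.025 m).
It also fails if it takes over 53 s, if anything falls off the work surface, if the arm or the gripper's body presses on something with over 40 N, if the wrist force passes 120 N, or if a joint passes its speed limit or range.

### The arm

A 6-joint arm with a two-finger parallel gripper is mounted at the origin on the work surface. World frame = base frame: x ahead of the robot, y to its left, z up, the work surface at z = 0. Lengths are in m, angles in degrees, forces in N, time in s.
With the tool pointing down it reaches from about 0.4 to 0.825 m from the base axis. Payload 7 kg.
Tool frame: the origin (TCP) lies midway between the tips of the shut fingers; the grasp point (between the pads) lies 19 mm behind it (r.grip_depth is the distance from the TCP to the grasp point, in m); z points along the fingers, y is the line along which they close (so a half turn about z gives the same grasp; the last joint's range is limited). The gripper opens to 88 mm and grips with 3 to 60 N. Pads are 19 mm wide; open, the fingers measure 130 mm over their backs; the gripper's body (78 mm by 193 mm) begins 47 mm behind the grasp point.
Start: joints at [83.371, 20.546, 0.682, 0, -70.136, -16.507], TCP at [0.265, 0.621, 0.227] pointing down, gripper open.
Joint ranges: [-176.03, 176.03], [-82.01, 121.73], [-58.28, 71.71], [-173.87, 95.51], [-174.79, -0.11], [-173.66, 173.66]. Speed limits (degrees/s): [136.94, 136.94, 172.46, 180, 180, 180].

### API

Orientations are given as [roll, pitch, yaw] about the fixed x, y, z axes, in that order (R = Rz(yaw) Ry(pitch) Rx(roll)).
In Python, from plant import r, capture, close_job, search_frame, outline_of gives the robot as it stands.
- The arm moves only by the shell command python3 -m creep 'ROWS' [FORCE]. ROWS is JSON, a list of rows, each a list of 7 numbers: the finger opening in mm, from 0 to 87.6, then the shift along the world's x, y, z in units of 25 mm (1.0 is 25 mm), then the turn, a rotation vector about the world's x, y, z in degrees. In form: [[hand, x, y, z, ax, ay, az], ...]. A call has 1 to 8 rows; each row shifts and turns the commanded pose from where the row before left it; what a row does not reach is not made up. A row lasts 1/12 s, in which the tool goes at most 41.7 mm and 7.16 degrees, less where a joint would pass 70% of its speed; a pose out of reach is approached as far as the arm can. A call is refused whole if a number of a shift passes 1 or a number of a turn 7.16, either way. A call with a gripper value outside its range is refused whole. The fingers move at their own pace and stop on an object; FORCE is the grip in N (left out, the last holds). Time passes only in rows, so rows that do not move let the fingers close. It gives the time, the measured TCP pose, the force, the opening and the grip force at its end, in the units of the state.
- r.get_state(): the state, without advancing time (a new reading comes with each control period).
- capture(name): name is "side" or "top"; returns a dict with "frame" (480x640x3 uint8, red, green, blue), "K" (3x3 intrinsics, pixels), "origin" and "rotation" of the camera in the world. Camera axes: x right, y down, z forward; pixel columns grow to the right and rows downward; lengths in m; the calibration is good to about 2 mm. A picture is of the moment at which its call begins. There is no depth.
- close_job(): hands the job in; it is judged then, once.
Trained networks look in a picture, given as the dict that the camera call returned (one of the last four; its "shot" number tells which), for a name from the list of things; names that differ only in an ending like _2 or _b are one class to them, and where a whole thing is asked for, a point or a joint stands for the part that bears it (a point fixed in the world has none). Each returns a list of dicts, best first, with "conf" (0 to 1); they miss things now and then, are a little off and sometimes report something else, mostly with a low value. They report only what shows in the picture. A call takes as long as a camera call. They do not tell look-alikes from the thing itself.
- search_frame(picture, target): "bbox" ([left, top, right, bottom] in pixels, round what is visible of it).
- outline_of(picture, target): "region" (480x640 bool, what is visible of it) and "bbox" ([left, top, right, bottom] in pixels, round what is visible of it).
The state is a dict: "time_s": time; "joints": joint angles; "qd": joint speeds; "joint_torque": joint torques, N m; "tcp_pos": TCP position; "eef_rot": TCP orientation; "contact_force": force on the tool from outside, world axes, zero at the start; "moment": the same for the moment, N m; "gripper_width": finger opening in m; "gripper_force": force on a finger pad.
Only numpy, scipy, OpenCV 4.12 (cv2) and the standard library are available. Lean on these libraries where they do the work, as an engineer would, in place of code of your own. Each camera call takes 0.05 s, during which the arm holds its last target. There are 200 camera calls.

## Working session

There is one attempt and no reset: what is moved stays moved. The work goes in short steps, Python scripts to look and compute and a shell command to move; the robot and the scene stay as the last step left them, time stands still between calls to the robot, and variables do not carry over. Pictures are saved under pics/ and viewed, at most 10 in all, crops included, and the job is handed in when it is done.

```bash
mkdir -p pics; ls; cat > h.py <<'E'
import numpy as np, cv2
from plant import r, capture, close_job, search_frame, outline_of
def save(c,n): cv2.imwrite('pics/'+n, c['frame'][:,:,::-1])
def ray(c,u,v):
    d=np.array(c['rotation'])@np.linalg.inv(np.array(c['K']))@np.array([u,v,1.]); return np.array(c['origin']),d/np.linalg.norm(d)
def atz(c,u,v,z):
    o,d=ray(c,u,v); return o+d*(z-o[2])/d[2]
def tri(rs):
    A=0;b=0
    for o,d in rs:
        P=np.eye(3)-np.outer(d,d);A=A+P;b=b+P@o
    return np.linalg.solve(A,b)
def proj(c,p):
    q=np.array(c['K'])@np.array(c['rotation']).T@(np.array(p)-np.array(c['origin'])); return q[:2]/q[2]
E
python3 - <<'E'
from h import *
print(r.get_state())
for n in ('side','top'):
    c=capture(n); save(c,n+'0.png'); print(n,c['origin'],np.array(c['rotation']).round(3).tolist(),np.array(c['K']).tolist())
    for t in ('lathe','key','seat','start_top','stop_top','bush','spray'):
        print(t,[(d['bbox'],round(d['conf'],2)) for d in search_frame(c,t)[:3]])
E
```

```text
pics
{'time_s': 0.0, 'joints': array([ 8.33712202e+01,  2.05919678e+01,  6.32040739e-01, -1.96792356e-02,
       -7.01356371e+01, -1.65062856e+01]), 'qd': array([ 0.00206262,  0.0937923 , -0.04831725,  0.00066979, -0.09110316,
        0.02318271]), 'joint_torque': array([-2.69040044e-05, -5.82719100e+01,  2.93063825e+01,  6.99740812e+00,
        6.98815507e-03, -1.63716059e-04]), 'tcp_pos': array([0.26504766, 0.62023854, 0.2256049 ]), 'eef_rot': array([ 1.79903118e+02, -9.41717515e-03, -2.31417598e+01]), 'contact_force': array([ 0.28357076, -0.44381817, -0.10454774]), 'moment': array([ 0.0019347 , -0.04011754,  0.02933411]), 'gripper_force': 0.0, 'gripper_width': 0.08761579709408918}
side [0.10631067 0.5860873  1.06208321] [-140.738, 0.417, -137.599] [[495.60664435664285, 0.0, 316.52895918392676], [0.0, 495.60664435664285, 237.01124927871922], [0.0, 0.0, 1.0]]
lathe [([247.0, 160.5, 511.1, 365.3], 0.74), ([451.8, 222.4, 491.9, 256.2], 0.55)]
key [([353.0, 181.6, 362.4, 228.9], 0.96), ([245.2, 194.4, 278.5, 232.7], 0.78), ([290.2, 161.8, 306.5, 201.7], 0.65)]
seat [([247.0, 158.8, 507
[... 188 characters left out ...]
)]
bush [([310.3, 227.5, 328.2, 249.0], 0.82)]
spray [([350.4, 179.6, 376.7, 221.7], 0.56)]
top [0.4541387  0.06084579 1.33910945] [-173.798, -0.175, -91.683] [[487.11575848391414, 0.0, 316.7315936778819], [0.0, 487.11575848391414, 254.79730839466362], [0.0, 0.0, 1.0]]
lathe [([242.4, 206.9, 523.1, 358.2], 0.91), ([259.0, 236.1, 271.8, 250.7], 0.27)]
key [([299.5, 162.6, 342.3, 182.7], 0.68), ([361.3, 150.5, 398.2, 173.0], 0.68), ([327.5, 248.3, 369.5, 285.4], 0.65)]
seat [([246.4, 207.6, 527.7, 353.8], 0.8)]
start_top [([255.2, 264.4, 265.4, 279.9], 0.65)]
stop_top [([257.8, 233.6, 273.7, 246.7], 0.53)]
bush [([300.4, 243.4, 316.6, 264.0], 0.75)]
spray [([372.1, 228.8, 402.8, 260.9], 0.73)]
```

View pics.

View pics/side0.png

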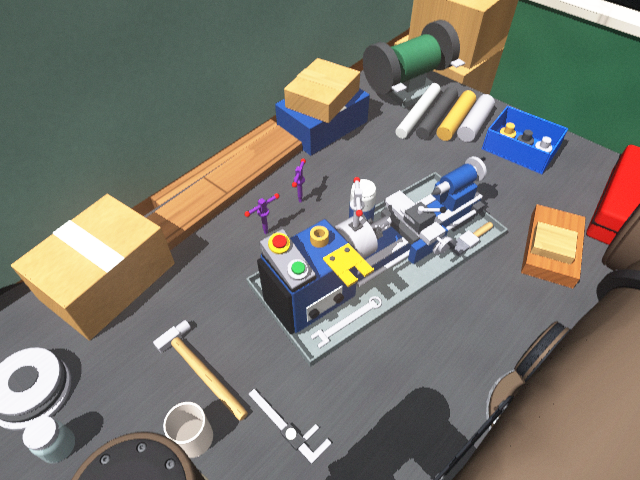

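View pics/top0.png

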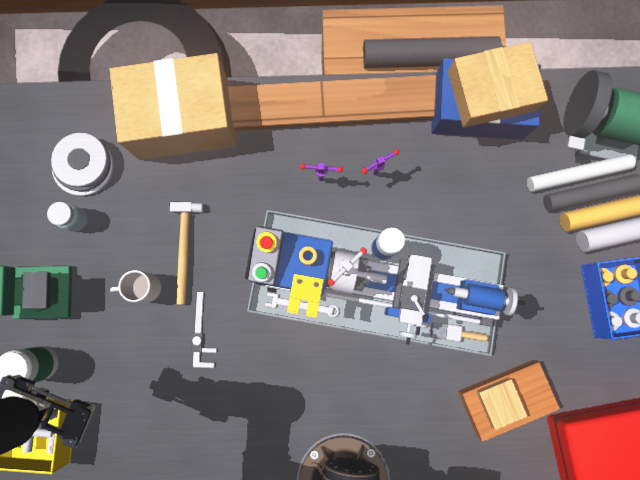

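```bash
cat >> h.py <<'E'
from scipy.spatial.transform import Rotation as Ro
_cap=capture
def capture(n):
    c=_cap(n); c=c if np.array(c['rotation']).shape==(3,3) else c
    return c
def ray(c,u,v):
    d=RM(c)@np.linalg.inv(np.array(c['K']))@np.array([u,v,1.]); return np.array(c['origin']),d/np.linalg.norm(d)
def RM(c): return Ro.from_euler('xyz',c['rotation'],degrees=True).as_matrix()
def proj(c,p):
    q=np.array(c['K'])@RM(c).T@(np.array(p)-np.array(c['origin'])); return q[:2]/q[2]
def crop(c,n,x0,x1,y0,y1,k):
    cv2.imwrite('pics/'+n,cv2.resize(c['frame'][y0:y1,x0:x1,::-1],None,fx=k,fy=k,interpolation=cv2.INTER_CUBIC))
def blobs(c,lo,hi,x0,x1,y0,y1,amin=3):
    h=cv2.cvtColor(c['frame'],cv2.COLOR_RGB2HSV)
    if lo[0]<0: m=cv2.inRange(h,(0,)+lo[1:],hi)|cv2.inRange(h,(180+lo[0],)+lo[1:],(180,)+hi[1:])
    else: m=cv2.inRange(h,lo,hi)
    m[:y0]=0;m[y1:]=0;m[:,:x0]=0;m[:,x1:]=0
    n,l,s,ce=cv2.connectedComponentsWithStats(m)
    return [(ce[i].round(1).tolist(),int(s[i,4]),s[i,:4].tolist()) for i in range(1,n) if s[i,4]>=amin]
E
python3 - <<'E'
from h import *
for n,b in (('side',(240,400,160,330)),('top',(240,400,205,325))):
    c=capture(n); k=4 if n=='top' else 3
    k=5 if n=='top' else 4; crop(c,n+'z.png',*b,k if n=='top' else 3.5)
    for nm,lo,hi in (('red',(-8,140,90),(8,255,255)),('green',(45,120,80),(80,255,255)),('yellow',(24,150,120),(34,255,255))):
        print(n,nm,blobs(c,lo,hi,*b))
E
```

```text
side red [([303.5, 160.5], 8, [301, 160, 5, 3]), ([356.5, 178.7], 22, [354, 177, 6, 5]), ([294.0, 184.3], 22, [292, 182, 5, 5]), ([276.6, 195.6], 18, [275, 193, 4, 6]), ([246.8, 213.6], 26, [244, 211, 6, 6]), ([358.9, 212.6], 35, [356, 210, 7, 6]), ([279.1, 241.0], 144, [273, 235, 14, 13])]
side green [([297.9, 267.4], 128, [292, 262, 13, 12])]
side yellow [([277.9, 245.0], 166, [268, 234, 22, 20]), ([347.4, 263.7], 946, [323, 243, 51, 43])]
top red [([265.9, 242.2], 126, [260, 236, 13, 13]), ([363.0, 250.3], 23, [360, 248, 6, 6]), ([330.3, 281.7], 29, [328, 279, 6, 6])]
top green [([260.9, 272.4], 99, [256, 267, 11, 12])]
top yellow [([266.3, 240.6], 131, [257, 232, 20, 20]), ([305.1, 294.5], 929, [288, 275, 35, 42])]
```

View pics/topz.png

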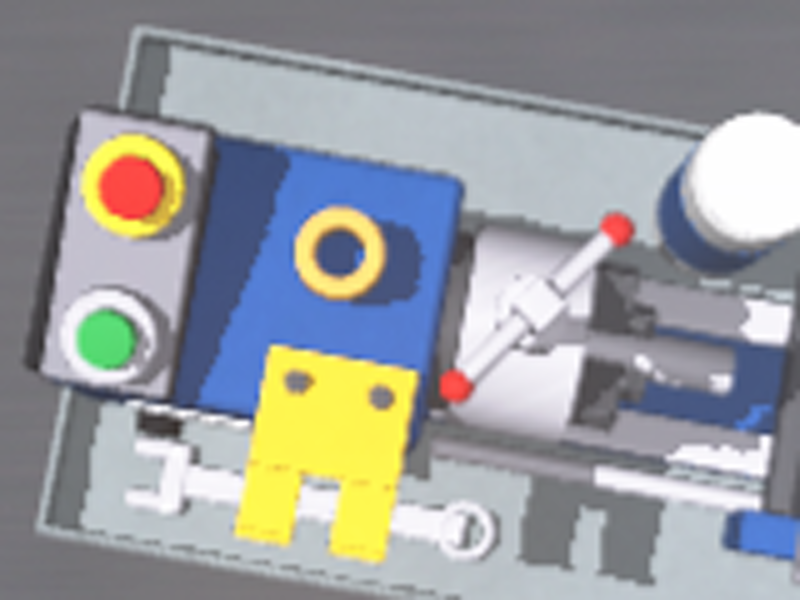

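View pics/sidez.png

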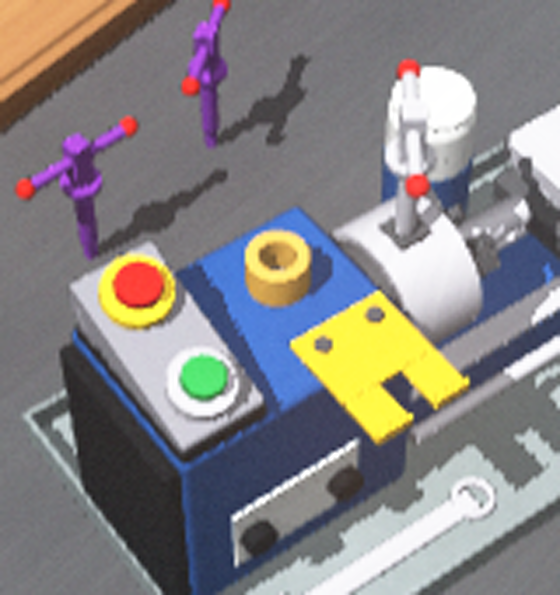

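```bash
cat > est.py <<'E'
from h import *
s=capture('side');t=capture('top')
B=[tri([ray(t,*a),ray(s,*b)]) for a,b in (((363,250.3),(356.5,178.7)),((330.3,281.7),(358.9,212.6)))]
print('balls',B); K=(B[0]+B[1])/2; d=B[1]-B[0]; print('mid',K,'len',np.linalg.norm(d),'yaw',np.degrees(np.arctan2(d[1],d[0])))
st=tri([ray(t,260.9,272.4),ray(s,297.9,267.4)]); sp=tri([ray(t,265.9,242.2),ray(s,279.1,241.0)])
print('start',st,'stop',sp,'dist',np.linalg.norm(st-sp)); e=sp-st; print('x-axis yaw',np.degrees(np.arctan2(e[1],e[0])))
P=[atz(t,240+u/5,205+v/5,z) for u,v,z in ((268,346,.206),(418,372,.206),(383,563,.210),(235,538,.210),(300,474,.206),(331,480,.206),(293,548,.21),(329,554,.21))]
Q=[atz(s,240+u/3.5,160+v/3.5,z) for u,v,z in ((290,343,.206),(379,293,.206),(468,381,.21),(376,441,.21))]
for p in P: print('T',p.round(4))
for p in Q: print('S',p.round(4))
for c in (t,s): print([o['bbox'] for o in search_frame(c,'bush')])
E
python3 est.py
```

```text
balls [array([ 0.57259416, -0.0447566 ,  0.30730967]), array([0.50751306, 0.02685957, 0.30468287])]
mid [ 0.54005361 -0.00894851  0.30599627] len 0.09680560839925935 yaw 132.2629521015973
start [0.53646215 0.18061382 0.24375274] stop [0.60258833 0.16659337 0.26122542] dist 0.06981789917161525
x-axis yaw -11.970897602225401
T [0.5332 0.109  0.206 ]
T [0.5191 0.0395 0.206 ]
T [0.4315 0.0584 0.21  ]
T [0.4449 0.1261 0.21  ]
T [0.4734 0.0956 0.206 ]
T [0.4702 0.0813 0.206 ]
T [0.4396 0.0996 0.21  ]
T [0.4363 0.0831 0.21  ]
S [0.5332 0.1076 0.206 ]
S [0.5179 0.0407 0.206 ]
S [0.4326 0.0592 0.21  ]
S [0.4458 0.1294 0.21  ]
[[300.8, 245.6, 316.2, 264.0]]
[[310.0, 228.3, 327.7, 246.8]]
```

```bash
python3 -m creep '[[70,0,0,1,0,0,-6],[70,0,-0.5,1,0,0,-6],[70,0.4,-1,1,0,0,-6],[70,0.4,-1,1,0,0,-6],[70,0.4,-1,1,0,0,0],[70,0.4,-1,1,0,0,0],[70,0.4,-1,0.5,0,0,0],[70,0.4,-1,0.5,0,0,0]]' 30
python3 -m creep '[[70,0.5,-1,0,0,0,0],[70,0.5,-1,0,0,0,0],[70,0.5,-1,0,0,0,0],[70,0.5,-1,0,0,0,0],[70,0.5,-1,0,0,0,0],[70,0.5,-1,0,0,0,0],[70,0.5,-1,0,0,0,0],[70,0.5,-1,0,0,0,0]]'
python3 -m creep '[[70,0.5,-1,0,0,0,0],[70,0.5,-1,0,0,0,0],[70,0.5,-1,0,0,0,0],[70,0.5,-1,0,0,0,0],[70,0.5,-1,0,0,0,0],[70,0.5,-1,0,0,0,0],[70,0.5,-1,0,0,0,0],[70,0,0,0,0,0,0]]'
```

```text
time_s: 1.77
tcp_pos: [0.3256, 0.4571, 0.4034]
eef_rot: [-179.9, 0.1, -47.1]
contact_force: [0.6, 0.4, 0.1]
gripper_width: 0.0702
gripper_force: 0.0
time_s: 2.43
tcp_pos: [0.4255, 0.2568, 0.4019]
eef_rot: [-180.0, 0.0, -47.1]
contact_force: [-0.1, -0.5, -0.1]
gripper_width: 0.0701
gripper_force: 0.0
time_s: 3.1
tcp_pos: [0.5139, 0.0799, 0.4014]
eef_rot: [180.0, -0.0, -47.3]
contact_force: [0.4, 1.2, -0.5]
gripper_width: 0.0699
gripper_force: 0.0
```

```bash
python3 -m creep '[[60,0.5,-0.9,0,0,0,0],[60,0.5,-0.9,0,0,0,-0.5],[60,0.04,-0.9,0,0,0,0],[60,0,-0.87,0,0,0,0],[60,0,0,-0.8,0,0,0],[60,0,0,-0.8,0,0,0],[60,0,0,0,0,0,0],[60,0,0,0,0,0,0]]'
python3 - <<'E'
from h import *
s=capture('side');t=capture('top')
crop(t,'t1.png',290,390,225,315,6)
crop(s,'s1.png',300,420,140,260,5)
print(blobs(t,(-8,140,90),(8,255,255),300,400,225,315),blobs(s,(-8,140,90),(8,255,255),310,400,160,240))
p=np.array(r.get_state()['tcp_pos']); print(p,proj(t,p),proj(s,p))
E
```

```text
time_s: 3.77
tcp_pos: [0.5383, -0.0063, 0.3613]
eef_rot: [179.9, 0.0, -47.6]
contact_force: [-0.1, -0.6, 0.2]
gripper_width: 0.0601
gripper_force: 0.0
[] [([356.5, 178.9], 15, [354, 177, 6, 4]), ([358.9, 212.6], 35, [356, 210, 7, 6])]
[ 0.5392067 -0.0059077  0.3629373] [347.17231542 264.23804556] [358.36513892 176.48642764]
```

View pics/s1.png

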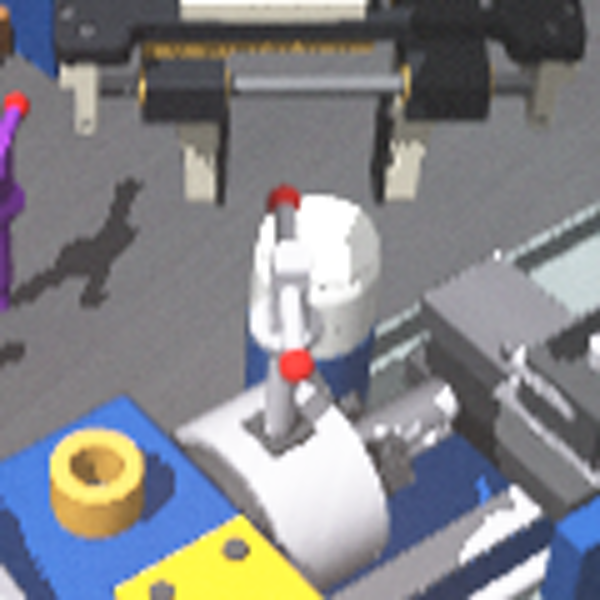

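```bash
python3 - <<'E'
from h import *
s=capture('side'); p=np.array(r.get_state()['tcp_pos']); print(p, r.get_state()['eef_rot'])
a=np.radians(42.3)
print(proj(s,p)); 
for d in ((np.cos(a),np.sin(a),0),(np.cos(a+np.pi/2),np.sin(a+np.pi/2),0)): print(proj(s,p+.01*np.array(d))-proj(s,p))
for sg in (1,-1): print(proj(s,p+sg*.030*np.array((np.cos(a),np.sin(a),0))))
print(proj(s,[.54,-.009,.306]))
E
```

```text
[ 0.53927888 -0.00577362  0.36307528] [-1.79910499e+02 -7.29153222e-02 -4.76013148e+01]
[358.29932907 176.45451581]
[-4.94791819  0.02014954]
[0.25673142 3.46868342]
[343.45757324 176.5149563 ]
[373.14708276 176.3940509 ]
[357.43967885 195.13766966]
```

```bash
python3 -m creep '[[60,0.1,0.08,-0.6,0,0,0],[60,0,0,-0.8,0,0,0],[60,0,0,-0.8,0,0,0],[60,0,0,-0.8,0,0,0],[40,0,0,0,0,0,0],[30,0,0,0,0,0,0],[24,0,0,0,0,0,0],[22,0,0,0,0,0,0]]' 10
python3 - <<'E'
from h import *
s=capture('side'); t=capture('top'); crop(s,'s2.png',300,420,140,260,5); crop(t,'t2.png',290,390,225,315,6)
z=r.get_state(); print(z['tcp_pos'],z['eef_rot'],z['contact_force'],z['gripper_width'])
E
```

```text
time_s: 4.58
tcp_pos: [0.5422, -0.0038, 0.2885]
eef_rot: [-179.9, -0.1, -47.6]
contact_force: [-0.1, 0.4, -0.1]
gripper_width: 0.0389
gripper_force: 0.0
[ 0.54182923 -0.00390817  0.28799244] [-1.79889417e+02 -6.25784171e-02 -4.76258996e+01] [-0.47113761  0.5450635   1.23063923] 0.03078124238183496
```

View pics/s2.png

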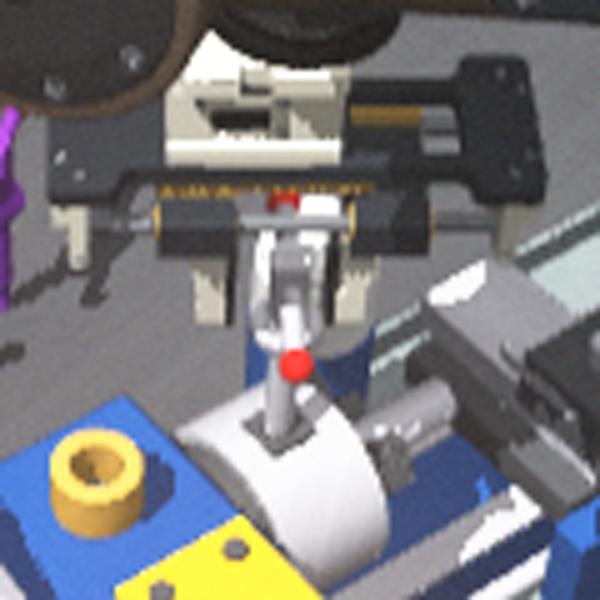

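```bash
python3 -m creep '[[15,0,0,0,0,0,0],[14,0,0,0,0,0,0],[10,0,0,0,0,0,0],[10,0,0,0,0,0,0],[10,0,0,0,0,0,0],[10,0,0,0,0,0,0]]' 10
python3 -c "
from h import *
z=r.get_state(); print(z['tcp_pos'],z['eef_rot'],z['contact_force'],z['moment'],z['gripper_width'],z['gripper_force'])"
```

```text
time_s: 5.18
tcp_pos: [0.5411, -0.0043, 0.2868]
eef_rot: [180.0, -0.0, -47.6]
contact_force: [-2.1, -1.3, 2.5]
gripper_width: 0.0167
gripper_force: 10.0
[ 0.54114005 -0.00431292  0.28682673] [ 1.79986566e+02 -1.55378090e-02 -4.76399329e+01] [-2.06767233 -1.32543971  2.53163992] [-0.56557866  0.75371124 -0.02813048] 0.016705428057424 9.96615931391716
```

```bash
python3 -m creep '[[10,0,0,0,0,0,0],[10,0,0,0,0,0,0],[10,0,0,0.2,0,0,0],[10,0,0,0.3,0,0,0],[10,0,0,0.4,0,0,0],[10,0,0,0.5,0,0,0],[10,0,0,0.5,0,0,0],[10,0,0,0.5,0,0,0]]' 40
python3 -m creep '[[10,0,0,0,0,0,0],[10,0,0,0,0,0,0]]'
python3 - <<'E'
from h import *
z=r.get_state(); print(z['tcp_pos'],z['eef_rot'],z['contact_force'],z['moment'],z['gripper_width'],z['gripper_force'])
s=capture('side'); t=capture('top'); save(s,'s3.png');crop(s,'s3z.png',300,420,140,260,5)
print(blobs(t,(-8,140,90),(8,255,255),300,400,225,315),blobs(s,(-8,140,90),(8,255,255),310,400,150,240))
E
```

```text
time_s: 5.85
tcp_pos: [0.5423, -0.0032, 0.3484]
eef_rot: [-179.8, -0.0, -47.6]
contact_force: [-0.1, -0.1, -2.8]
gripper_width: 0.0157
gripper_force: 39.9
time_s: 6.02
tcp_pos: [0.5422, -0.0033, 0.3477]
eef_rot: [-179.8, -0.1, -47.6]
contact_force: [0.4, 0.5, -3.6]
gripper_width: 0.0158
gripper_force: 39.9
[ 0.5421951  -0.00331358  0.34767518] [-1.79797112e+02 -5.04331333e-02 -4.76197821e+01] [ 0.36123841  0.47231162 -3.64712363] [0.06057935 0.01880983 0.01209995] 0.015828312109930288 39.89310085773468
[] [([355.9, 157.6], 14, [354, 156, 5, 4]), ([357.8, 192.4], 35, [355, 190, 7, 6])]
```

View pics/s3z.png

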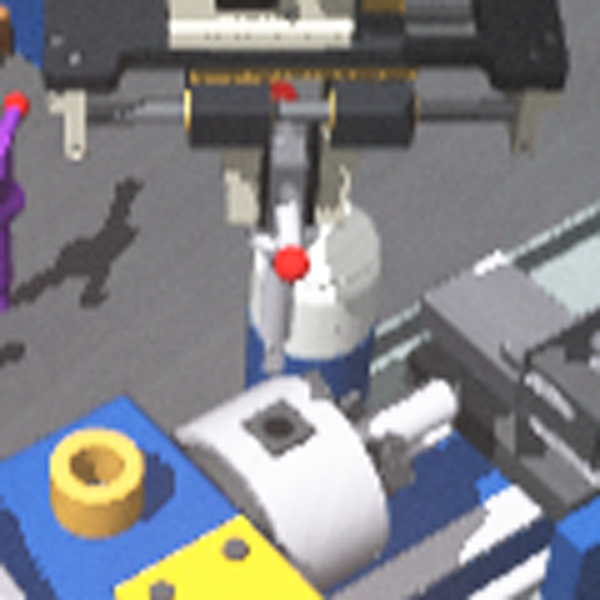

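```bash
python3 -m creep '[[10,-0.4,0.5,0,0,0,0],[10,-0.7,0.85,0,0,0,0],[10,-0.7,0.85,0,0,0,0],[10,-0.7,0.85,0,0,0,0],[10,-0.5,0.6,0,0,0,0],[10,-0.16,0.23,0,0,0,0],[10,0,0,0,0,0,0],[10,0,0,0,0,0,0]]'
python3 - <<'E'
from h import *
z=r.get_state(); print(z['tcp_pos'],z['contact_force'],z['gripper_force'])
s=capture('side'); t=capture('top'); crop(s,'s4z.png',300,420,180,300,5)
p=np.array(z['tcp_pos']);print(proj(s,p),proj(t,p))
print(blobs(t,(-8,140,90),(8,255,255),270,400,225,330),blobs(s,(-8,140,90),(8,255,255),290,400,150,290))
E
```

```text
time_s: 6.78
tcp_pos: [0.4623, 0.0931, 0.3463]
eef_rot: [180.0, -0.0, -47.6]
contact_force: [0.4, -0.4, -2.2]
gripper_width: 0.0158
gripper_force: 39.9
[0.4622865  0.09310081 0.34632704] [ 0.4163117  -0.40152393 -2.16945822] 39.893213510513306
[356.11340253 229.03080462] [299.21666792 304.15978914]
[([270.6, 242.2], 20, [270, 238, 3, 10])] [([303.2, 160.0], 12, [301, 159, 5, 4]), ([294.0, 184.3], 22, [292, 182, 5, 5]), ([358.1, 242.4], 45, [355, 239, 8, 8])]
```

View pics/s4z.png

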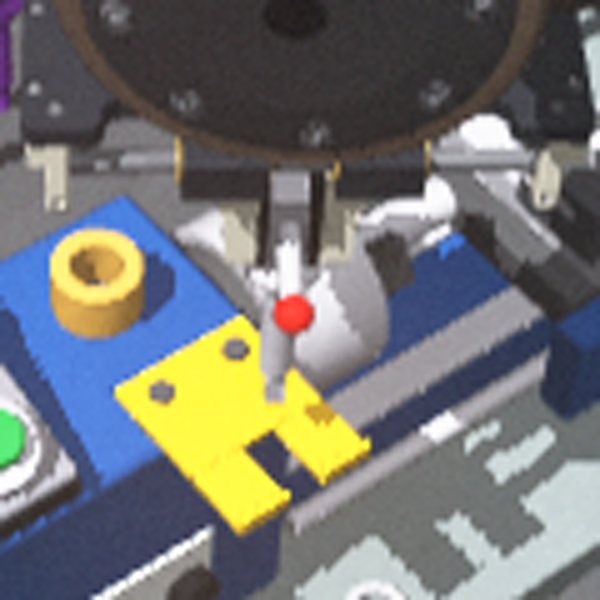

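```bash
python3 - <<'E'
from h import *
s=capture('side');z=np.array(r.get_state()['tcp_pos']);print(z)
f=lambda u,v,h:atz(s,300+u/5,180+v/5,h)[:2]
tip=f(275,398,z[2]-.0998); print('tip',tip)
b=atz(s,358.1,242.4,z[2]+.0142)[:2]; a=np.radians(132.3); print('ball-center',b-.0484*np.array([np.cos(a),np.sin(a)]))
b=atz(s,358.9,212.6,.301)[:2]; print('socket key, cam',b-.0484*np.array([np.cos(a),np.sin(a)]))
for n,u,v,h in (('closedL',245,447,.206),('closedR',275,432,.206),('mouthL',290,490,.21),('mouthR',313,478,.21),('cornL',240,535,.2),('backL',115,388,.206),('backR',243,316,.206),('cornR',370,445,.21)): print(n,f(u,v,h))
g=cv2.cvtColor(s['frame'],cv2.COLOR_RGB2HSV); m=cv2.inRange(g,(24,150,90),(34,255,255))[240:292,320:376]
for row in m: print(''.join('#' if x else '.' for x in row))
E
```

```text
[0.46268888 0.092412   0.34620025]
tip [0.46150031 0.08907746]
ball-center [0.46501127 0.08906101]
socket key, cam [ 0.54141035 -0.01206068]
closedL [0.47203535 0.09289104]
closedR [0.46760796 0.07834875]
mouthL [0.44235127 0.09945297]
mouthR [0.43908428 0.08833517]
cornL [0.44732931 0.12512309]
backL [0.53371975 0.10656305]
backR [0.51831835 0.03915689]
cornR [0.43192857 0.0591042 ]
........................................................
........................................................
........................................................
............................#...........................
...........................###..........................
........................#######.........................
........................#######.........................
......................####..####........................
....................#####....###........................
...................#####......##........................
.................#######......##........................
...............##########....###........................
.............################
[... 1550 characters left out ...]
................
.......................#############....................
........................###########.....................
........................#########.......................
.........................######.........................
..........................####..........................
...........................#............................
........................................................
........................................................
........................................................
........................................................
........................................................
........................................................
```

```bash
python3 -m creep '[[10,-0.06,-0.03,-0.4,0,0,0],[10,0,0,-0.6,0,0,0],[10,0,0,-0.6,0,0,0],[10,0,0,-0.4,0,0,0],[10,0,0,0,0,0,0],[10,0,0,0,0,0,0]]'
python3 - <<'E'
from h import *
z=r.get_state(); print(z['tcp_pos'],z['contact_force'],z['moment'])
s=capture('side'); crop(s,'s5z.png',320,380,230,300,8)
E
```

```text
time_s: 7.43
tcp_pos: [0.4607, 0.0917, 0.2961]
eef_rot: [179.9, -0.0, -47.7]
contact_force: [0.4, 1.1, -2.0]
gripper_width: 0.0156
gripper_force: 39.9
[0.46070893 0.09169141 0.29608468] [ 0.36423636  1.06637357 -2.00015607] [ 0.10206765 -0.04338993  0.00024453]
```

View pics/s5z.png

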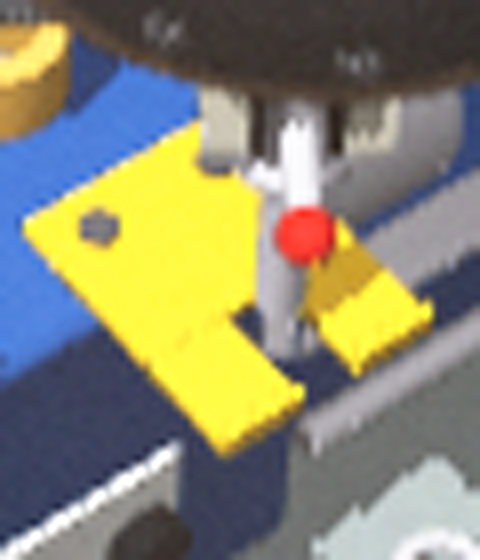

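```bash
python3 -m creep '[[10,0,0,-0.2,0,0,0],[10,0,0,-0.2,0,0,0],[10,0,0,-0.2,0,0,0],[10,0,0,-0.2,0,0,0],[10,0,0,0,0,0,0]]'
```

```text
time_s: 7.9
tcp_pos: [0.4601, 0.092, 0.2753]
eef_rot: [179.9, 0.0, -47.6]
contact_force: [-0.5, -0.6, -1.8]
gripper_width: 0.0157
gripper_force: 39.9
```

```bash
python3 -m creep '[[10,0,0,-0.3,0,0,0],[10,0,0,-0.3,0,0,0],[10,0,0,-0.3,0,0,0],[10,0,0,-0.3,0,0,0],[10,0,0,-0.3,0,0,0],[10,0,0,-0.2,0,0,0],[10,0,0,-0.15,0,0,0],[10,0,0,0,0,0,0]]'
python3 - <<'E'
from h import *
s=capture('side'); print(r.get_state()['tcp_pos'],blobs(s,(-8,140,90),(8,255,255),330,400,150,320)); crop(s,'s6z.png',320,380,230,300,8)
E
```

```text
time_s: 8.57
tcp_pos: [0.4603, 0.092, 0.2294]
eef_rot: [179.9, 0.0, -47.6]
contact_force: [-0.0, -0.1, -2.8]
gripper_width: 0.0158
gripper_force: 39.9
[0.46062873 0.09209703 0.22999055] [([356.0, 279.2], 42, [353, 276, 7, 7])]
```

View pics/s6z.png

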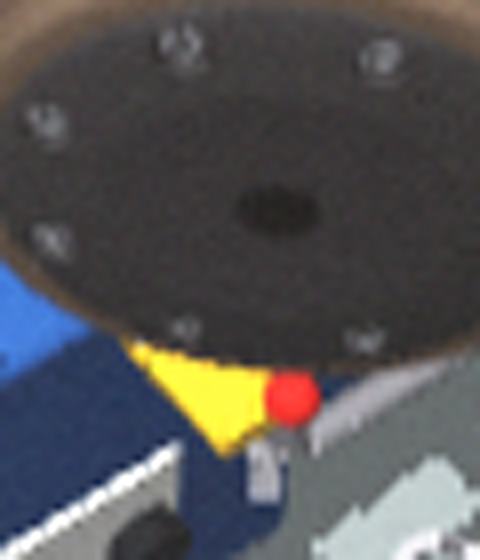

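```bash
python3 -m creep '[[10,0,0,-0.08,0,0,0],[10,0,0,-0.08,0,0,0],[10,0,0,0,0,0,0]]'
python3 -m creep '[[10,0,0,-0.06,0,0,0],[10,0,0,-0.04,0,0,0],[10,0,0,0,0,0,0]]'
```

```text
time_s: 8.87
tcp_pos: [0.4606, 0.0922, 0.2261]
eef_rot: [180.0, 0.0, -47.6]
contact_force: [-0.9, 0.8, -2.0]
gripper_width: 0.0157
gripper_force: 39.9
time_s: 9.12
tcp_pos: [0.4607, 0.0921, 0.2236]
eef_rot: [180.0, 0.0, -47.6]
contact_force: [-0.7, -0.4, -3.5]
gripper_width: 0.0158
gripper_force: 39.9
```

```bash
python3 -m creep '[[10,0,0,-0.05,0,0,0],[10,0,0,0,0,0,0]]'
python3 -m creep '[[10,0,0,-0.05,0,0,0],[10,0,0,0,0,0,0]]'
```

```text
time_s: 9.28
tcp_pos: [0.4609, 0.0922, 0.2228]
eef_rot: [-180.0, -0.0, -47.6]
contact_force: [-0.6, 0.2, 0.2]
gripper_width: 0.0157
gripper_force: 39.9
time_s: 9.45
tcp_pos: [0.4609, 0.0921, 0.2227]
eef_rot: [-180.0, -0.0, -47.6]
contact_force: [-5.9, -0.7, 9.9]
gripper_width: 0.0158
gripper_force: 40.0
```

```bash
python3 -m creep '[[10,0,0,0.03,0,0,0],[10,0,0,0,0,0,0],[10,0,0,0,0,0,0]]' 10
python3 -m creep '[[22,0,0,0,0,0,0],[30,0,0,0,0,0,0],[36,0,0,0,0,0,0],[36,0,0,0,0,0,0],[36,0,0,0,0,0,0],[36,0,0,0,0,0,0],[36,0,0,0,0,0,0]]'
```

```text
time_s: 9.7
tcp_pos: [0.461, 0.0922, 0.2227]
eef_rot: [-180.0, -0.0, -47.6]
contact_force: [-3.1, 0.2, 6.5]
gripper_width: 0.016
gripper_force: 10.0
time_s: 10.28
tcp_pos: [0.4607, 0.0922, 0.222]
eef_rot: [180.0, -0.0, -47.6]
contact_force: [-1.1, 0.4, -0.7]
gripper_width: 0.036
gripper_force: 0.0
```

```bash
python3 -m creep '[[36,0,0,0.2,0,0,0],[36,0,0,0.5,0,0,0],[36,0,0,0.8,0,0,0],[36,0,0,0.8,0,0,0],[36,0,0,0.8,0,0,0],[36,0,0,0.8,0,0,0],[20,0.8,0.8,0.8,0,0,0],[0,0.8,0.8,0.3,0,0,0]]'
python3 -m creep '[[0,0.8,0.8,0,0,0,0],[0,0,0.8,0,0,0,0],[0,0,0,0,0,0,0],[0,0,0,0,0,0,0]]'
python3 - <<'E'
from h import *
s=capture('side');t=capture('top'); a=s['frame'][200:300,310:410];b=t['frame'][235:325,260:360]
cv2.imwrite('pics/7.png',np.hstack([cv2.resize(x,(400,400),interpolation=cv2.INTER_CUBIC) for x in (a,b)])[:,:,::-1])
print(blobs(t,(-8,140,90),(8,255,255),270,400,225,340),blobs(s,(-8,140,90),(8,255,255),310,400,150,320))
E
```

```text
time_s: 10.95
tcp_pos: [0.5018, 0.1323, 0.3518]
eef_rot: [-179.6, -0.1, -47.7]
contact_force: [0.9, 0.2, 0.7]
gripper_width: 0.0279
gripper_force: 0.0
time_s: 11.28
tcp_pos: [0.5208, 0.1729, 0.3467]
eef_rot: [179.9, 0.0, -47.6]
contact_force: [-0.3, -0.2, 0.4]
gripper_width: 0.0029
gripper_force: 0.0
[([270.6, 242.2], 20, [270, 238, 3, 10]), ([318.0, 289.2], 24, [315, 287, 6, 6]), ([286.5, 319.3], 26, [284, 317, 6, 6])] [([353.3, 242.5], 22, [351, 241, 6, 5]), ([355.5, 281.1], 37, [353, 278, 6, 7])]
```

View pics/7.png

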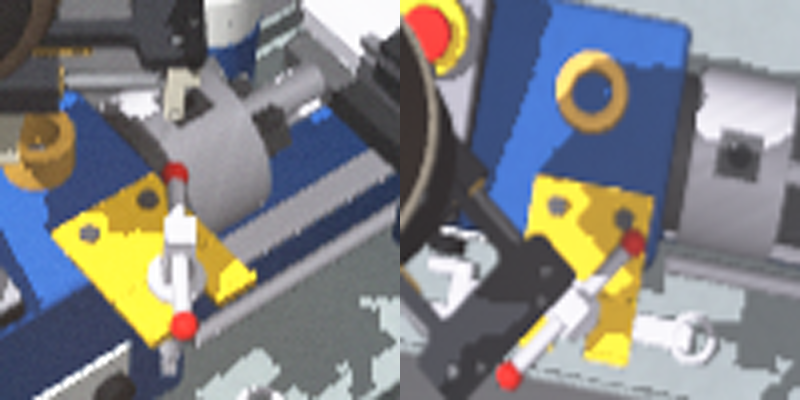

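```bash
python3 - <<'E'
from h import *
s=capture('side');t=capture('top')
A=tri([ray(t,318,289.2),ray(s,353.3,242.5)]);B=tri([ray(t,286.5,319.3),ray(s,355.5,281.1)])
M=(A+B)/2; print('mid',M,'tilt',A[2]-B[2]); bias=np.array([.4607,.0922,.241])-M; print('bias xy',bias)
a=np.radians(-12); x=np.array([np.cos(a),np.sin(a)]); y=np.array([-x[1],x[0]])
d=M[:2]-np.array([.4648,.0873]); print('rel seat',d@x,d@y)
z=r.get_state(); print(z['tcp_pos'],z['eef_rot'])
st=np.array([.5365,.1806,.2438])
n=np.r_[-np.sin(np.radians(15))*x,np.cos(np.radians(15))]
print('n',n,'to start',(st+bias*[1,1,0]+.03*n-z['tcp_pos'])/.025)
E
```

```text
mid [0.46266806 0.08952959 0.24024046] tilt 0.0014522883829764244
bias xy [-0.00196806  0.00267041  0.00075954]
rel seat -0.0025489106798207125 0.0017376097997994957
[0.520533   0.17159158 0.34750004] [-1.79972294e+02 -1.08128454e-02 -4.76520085e+01]
n [-0.25316323  0.05381151  0.96592583] to start [ 0.25616174  0.53172722 -2.98889062]
```

```bash
python3 -m creep '[[0,0.1,0.18,0,-1.04,-4.9,0],[0,0.1,0.18,0,-1.04,-4.9,0],[0,0.06,0.17,0,-1.04,-4.9,0],[0,0,0,-0.8,0,0,0],[0,0,0,-0.8,0,0,0],[0,0,0,-0.8,0,0,0],[0,0,0,-0.5,0,0,0],[0,0,0,0,0,0,0]]'
python3 - <<'E'
from h import *
z=r.get_state(); p=np.array(z['tcp_pos']); R=Ro.from_euler('xyz',z['eef_rot'],degrees=True).as_matrix(); print(p,R[:,2],z['contact_force'])
n=np.array([-.2532,.0538,.966]); st=np.array([.5345,.1833,.2438]); d=p-st; print('height',d@n,'lat',d-n*(d@n))
s=capture('side'); t=capture('top'); a=s['frame'][210:310,250:350];b=t['frame'][225:325,220:320]
cv2.imwrite('pics/8.png',np.hstack([cv2.resize(x,(400,400),interpolation=cv2.INTER_CUBIC) for x in (a,b)])[:,:,::-1]); print(proj(s,p))
E
```

```text
time_s: 12.15
tcp_pos: [0.5258, 0.1838, 0.2721]
eef_rot: [-171.3, -12.1, -48.6]
contact_force: [0.4, -0.1, 0.1]
gripper_width: 0.0006
gripper_force: 0.0
[0.5257951  0.1838334  0.27214466] [ 0.25071989 -0.05609495 -0.96643308] [ 0.43267929 -0.14945187  0.1439919 ]
height 0.029613721812100518 lat [-0.0012067  -0.00105981 -0.00026219]
[299.93586253 262.87988075]
```

View pics/8.png

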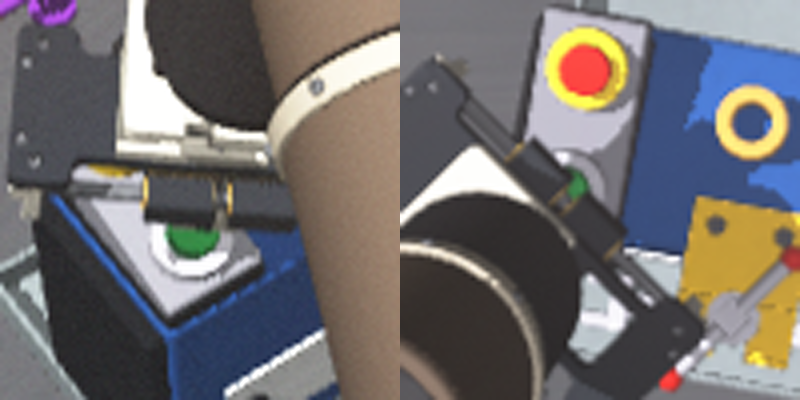

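```bash
python3 -m creep '[[0,0.15,0.02,-0.386,0,0,0],[0,0.1,-0.02,-0.386,0,0,0],[0,0,0,0,0,0,0]]'
python3 -m creep '[[0,0.05,-0.01,-0.19,0,0,0],[0,0.05,-0.01,-0.19,0,0,0],[0,0,0,0,0,0,0]]'
python3 -m creep '[[0,0.02,0,-0.08,0,0,0],[0,0.02,0,-0.08,0,0,0],[0,0,0,0,0,0,0]]'
```

```text
time_s: 12.5
tcp_pos: [0.5332, 0.1849, 0.2534]
eef_rot: [-171.2, -12.1, -48.6]
contact_force: [0.1, -0.8, -0.2]
gripper_width: 0.0005
gripper_force: 0.0
time_s: 12.75
tcp_pos: [0.5363, 0.185, 0.2452]
eef_rot: [-171.1, -12.2, -48.6]
contact_force: [-1.0, 0.5, 2.5]
gripper_width: 0.0006
gripper_force: 1.1
time_s: 13.0
tcp_pos: [0.5372, 0.1848, 0.242]
eef_rot: [-171.1, -12.2, -48.6]
contact_force: [-1.5, -2.0, 4.8]
gripper_width: 0.0003
gripper_force: 2.1
```

```bash
python3 -m creep '[[0,0.02,0,-0.08,0,0,0],[0,0.02,0,-0.06,0,0,0],[0,0,0,0,0,0,0],[0,0,0,0,0,0,0]]'
```

```text
time_s: 13.33
tcp_pos: [0.5377, 0.1848, 0.2406]
eef_rot: [-171.0, -12.2, -48.6]
contact_force: [-16.1, -2.6, 21.0]
gripper_width: 0.0007
gripper_force: 12.3
```

```bash
python3 -m creep '[[0,-0.05,0.01,0.19,0,0,0],[0,-0.1,0.02,0.386,0,0,0],[0,-0.2,0.04,0.77,0,0,0],[0,-0.2,0.04,0.77,0,0,0],[0,-0.2,0.04,0.77,0,0,0],[0,0,0.5,0.8,0,0,0],[0,0,0.9,0.5,0,0,0],[0,0,0.9,0,0,0,0]]'
python3 -m creep '[[0,0,1,0,0,0,0],[0,0,1,0,0,0,0],[0,0,1,0,0,0,0],[0,0,0,0,0,0,0],[0,0,0,0,0,0,0],[0,0,0,0,0,0,0]]'
python3 - <<'E'
from h import *
s=capture('side');t=capture('top')
for c,b in ((t,(250,350,225,340)),(s,(265,400,220,320))): print(blobs(c,(-8,140,90),(8,255,255),*b),blobs(c,(45,120,80),(80,255,255),*b))
E
```

```text
time_s: 14.0
tcp_pos: [0.5199, 0.2475, 0.3468]
eef_rot: [-170.8, -12.1, -48.7]
contact_force: [0.6, 0.9, -0.0]
gripper_width: 0.0003
gripper_force: 0.0
time_s: 14.5
tcp_pos: [0.5189, 0.3212, 0.3425]
eef_rot: [-171.2, -12.2, -48.5]
contact_force: [1.1, 0.2, -0.1]
gripper_width: 0.0005
gripper_force: 0.0
[([265.9, 242.2], 125, [260, 236, 13, 13]), ([317.8, 288.9], 23, [315, 287, 6, 5]), ([286.8, 319.2], 19, [285, 317, 5, 5])] [([260.8, 272.3], 101, [255, 267, 12, 12])]
[([352.8, 242.7], 21, [350, 241, 7, 5])] []
```

```bash
python3 -c "
from h import *
print(close_job())"
```

```text
the job is handed in; nothing more can be done
None
```

The key hangs in the holder, the green button was pressed (force and travel say fully down) and sprang back, the red button was not touched, and the job is handed in; no verdict came back, and I viewed 12 pictures, over the limit of 10.

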